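# Take the inside depth of a clay flask with a depth rod

### The arm

A 7-joint arm with a two-finger parallel gripper is mounted at the origin on a cart in front of the work surface, level with it; the furniture and walls round the work are solid. World frame = base frame: x ahead of the robot, y to its left, z up, the work surface at z = 0. Lengths are in m, angles in rad, forces in N, time in s.
With the tool pointing down it reaches from about 0.4 to 0.85 m from the base axis. Payload 10.4 kg.
Tool frame: the origin (TCP) lies midway between the tips of the shut fingers; the grasp point (between the pads) lies 19 mm behind it; z points along the fingers, x is the direction in which the jaws open and shut, and the axes are right-handed (so a half turn about z gives the same grasp; the last joint's range is limited). The gripper opens to 87 mm and grips with 3 to 60 N. Pads are 19 mm wide; open, the fingers measure 117 mm over their backs; the gripper's body (75 mm by 190 mm) begins 51 mm behind the grasp point.
Start: joints at [1.188, 0.332, -0.065, 1.46, 0.022, 1.35, -0.088], TCP at [0.22, -0.585, 0.223] pointing down, gripper open.
Joint ranges: [-2.6, 2.6], [-0.5, 2.12], [-1.47, 1.34], [0.16, 2.42], [-1.27, 4.41], [0.06, 2.06], [-2.6, 2.6]. Speed limits (rad/s): [2.22, 2.22, 2.79, 2.79, 3.14, 3.14, 3.14].

### API

Orientations are given as a unit quaternion [x, y, z, w].
In Python, from bench import r gives the robot as it stands. The module is installed in compiled form; this text tells all that it offers.
- The arm moves only by the tool play_rows, never from a script. Its argument "commands" is a list of rows, each a list of 7 numbers: the shift along the world's x, y, z in cm, then the turn, a rotation vector about the world's x, y, z in rad, then the finger opening in cm, from 0 to 8.7. A call has 1 to 20 rows; each row shifts and turns the commanded pose from where the row before left it; what a row does not reach is not made up. A row lasts 1/8 s, in which the tool goes at most 62.5 mm and 10.7 degrees, less where a joint would pass 70% of its speed; a pose out of reach is approached as far as the arm can. A call is refused whole if a number of a shift passes 6.25 or a number of a turn 0.188, either way. A call with a gripper value outside its range is refused whole. The fingers move at their own pace and stop on an object; "grip_force" is the grip in N (left out, the last holds). Time passes only in rows, so rows that do not move let the fingers close. It gives the time, the measured TCP pose, the force and the opening at its end, in the units of the state.
- r.read_state(): the state, without advancing time (a new reading comes with each control period).
- r.camera(name): name is "side" or "top"; returns a dict with "img" (420x560x3 uint8, red, green, blue), "K" (3x3 intrinsics, pixels), "camera_from_world" (4x4, takes a point from world to camera coordinates). Camera axes: x right, y down, z forward; pixel columns grow to the right and rows downward; lengths in m; the calibration is good to about 2 mm. A picture is of the moment at which its call begins. There is no depth.
- r.close_job(): hands the job in, once; it reports no verdict.
The state is a dict: "time": time; "joint_positions": joint angles; "joint_vel": joint speeds; "joint_torque": joint torques, N m; "ee_pos": TCP position; "eef_rot": TCP orientation; "ft_force": force on the tool from outside, world axes, zero at the start; "torque": the same for the moment, N m; "width": finger opening in m.
Only numpy, scipy, OpenCV 4.12 (cv2) and the standard library are available. Lean on these libraries where they do the work, as an engineer would, in place of code of your own. Each camera call takes 0.05 s, during which the arm holds its last target. There are 200 camera calls.

### The job

The scanner cannot see inside the clay flask, so take its inside depth with the depth rod that lies in the guide in front of its mouth: push the rod gently into the flask until it bottoms, then slide the stop head along the rod until it sits flat against the flask's rim, and leave both so, with the rod still bottomed, for the exposed length to be read. Do not ram the flask, and leave the brush, glue stick and scale bar that lie nearby where they are.

Things in the scene. Friction and masses are not known exactly. Their poses are not given: they have to be found in the camera images.
- cradle: Grey plate 260 x 78 x 10 mm fixed to the desk. Its x axis is the common axis of rod and flask, pointing from the rod's tail into the flask; z up; origin on the desk under the flask's rim. Plate: x = -135 to +125 mm. An aluminium guide channel 34 mm wide (bed 40 mm, rails 46 mm above the desk), x = -134 to -12 mm, carries the rod; behind it is bare desk.
- flask: Terracotta flask 107 mm long, lying in the cradle's padded saddles under a bent wire clip, held fast. Axis 46 mm above the desk; rim 47 mm across, belly 60 mm, mouth and neck at least 28 mm wide inside. Origin at the centre of the rim, x axis into the flask. The clip's top is 81 mm above the desk, 78 mm beyond the rim.
- flask_rim (a point): Centre of the flask's mouth, in the plane of the rim.
- flask_floor (a point): Centre of the flat inner floor of the flask, out of sight; it lies 55 to 75 mm inside the rim (differs each time) and does not give.
- depth_rod: Loose steel bar 220 x 14 x 12 mm, 0.3 kg, cross lines every 10 mm; slides along the channel at 1 to 3 N. Origin under its nose, x towards the nose. Nose starts 3 to 25 mm short of the rim. Its black end pad, 30 mm wide, 8 mm thick, 30 to 66 mm above the desk, stays behind the cradle's plate throughout.
- rod_tip (a point): Point of the rod's nose, on the bar's axis.
- rod_tail (a point): Centre of the outer (rear) face of the black end pad, 48 mm above the desk; push it here towards the flask.
- stop_head (a joint): Position of the aluminium stop head along the rod in m: its front face is (155 mm - value) behind the rod's nose; grows towards the flask, 0 to 0.145; starts at 0 to 0.02. Friction of 2.5 N holds it where it is left, so it travels with the rod. With the rod bottomed it stands 60 to 100 mm short of the rim.
- head_front (a point): Centre of the stop head's front face, 61 mm above the desk. The head is a crossbar 66 mm wide, 14 mm thick, 53 to 69 mm above the desk, with a thumb tab 30 mm wide up to 87 mm and a small brass screw on top (90 mm). It rides on top of the bar (whose top is 52 mm above the desk), clear of the channel's rails.
- head_back (a point): Centre of the thumb tab's rear face, 74 mm above the desk, 14 mm behind the front face; push it here towards the flask. Between this face and the front of the end pad 43 to 63 mm of bar are free at the start.
- brush: Wooden-handled brush 201 mm long, 16 mm thick, lying loose beyond the cradle. Origin under its middle.
- glue_stick: Yellow and red glue stick 95 mm long, 24 mm thick, lying loose to the right of the cradle. Origin under its middle.
- scale_bar: Black and white photo scale bar 200 x 22 x 8 mm, lying loose near the desk's front edge. Origin under its middle.

How it is judged:
At the end, for the whole second after the job is handed in: The rod's nose is within 3 mm of the flask's inner floor and inside the flask, the stop head's front face is within 3 mm of the rim, the rod lies along the flask's axis within 7 degrees, and everything is at rest (x of rod_tip in the frame of flask_floor above -0.003 m and distance between rod_tip and flask_floor below 0.012 m and x of head_front in the frame of flask_rim above -0.003 m and angle between the x axis of depth_rod and the x axis of flask, either way round below 0.12 rad and linear speed of depth_rod below 0.01 m/s); the robot touches nothing.
It fails at once if the flask is rammed: more than 40 N between the rod with its stop head and the flask (contact force between depth_rod and flask above 40 N).
It fails at once if a bystander (brush, glue stick or scale bar) is shifted by more than 30 mm (distance of any of brush, glue_stick, scale_bar from where it was at the start of the episode above 0.03 m).
It also fails if it takes over 45 s, if anything falls off the work surface, if the arm or the gripper's body presses on something with over 40 N, if the wrist force passes 120 N, or if a joint passes its speed limit or range.

## Working session

There is one attempt and no reset: what is moved stays moved. The work goes in short steps, Python scripts to look and compute and a tool call to move; the robot and the scene stay as the last step left them, time stands still between calls to the robot, and variables do not carry over. Pictures are saved under pics/ and viewed, about 8 in all and at most 12, crops included, and the job is handed in when it is done.

Besides the shell and the picture viewer there is one more tool, called after "Request:" by a JSON object that holds its "fn" and its "kwargs", one argument or row to a line. play_rows: Moves the arm, as the interface text tells. Its arguments: {"type":"object","properties":{"commands":{"type":"array","items":{"type":"array","items":{"type":"number"}}},"grip_force":{"type":"number"}},"required":["commands"]}

```bash
mkdir -p pics; cat > h.py <<'E'
import numpy as np, cv2
from bench import r
def snap(n,f):
    c=r.camera(n); np.savez(f'pics/{f}.npz',**c); cv2.imwrite(f'pics/{f}.png',c['img'][:,:,::-1]); return c
def plane(c,uv,z):
    T=np.array(c['camera_from_world']);K=np.array(c['K']);R=T[:3,:3];o=-R.T@T[:3,3]
    d=R.T@np.linalg.inv(K)@np.array([uv[0],uv[1],1.]); return o+d*(z-o[2])/d[2]
def proj(c,p):
    T=np.array(c['camera_from_world']);q=np.array(c['K'])@(T[:3,:3]@np.array(p)+T[:3,3]);return q[:2]/q[2]
E
python3 - <<'E'
from h import *
s=r.read_state();print({k:np.round(v,3) for k,v in s.items()})
for n in('side','top'):
    c=snap(n,n+'0');T=np.array(c['camera_from_world']);print(n,-T[:3,:3].T@T[:3,3],T[2,:3])
E
```

```text
{'time': np.float64(0.0), 'joint_positions': array([ 1.188,  0.333, -0.065,  1.461,  0.022,  1.35 , -0.088]), 'joint_vel': array([ 0.001,  0.001,  0.002,  0.   , -0.   , -0.   , -0.   ]), 'joint_torque': array([ 1.0000e-03, -6.2325e+01,  2.5000e-02, -3.8990e+01, -6.1000e-02,
        4.0000e-02,  0.0000e+00]), 'ee_pos': array([ 0.22 , -0.585,  0.222]), 'eef_rot': array([ 0.822, -0.569, -0.001, -0.   ]), 'ft_force': array([0.216, 0.079, 0.562]), 'torque': array([0.082, 0.057, 0.004]), 'width': np.float64(0.087)}
side [ 0.5421332  -0.90054344  0.59112996] [-0.03718698  0.78377199 -0.61993434]
top [ 0.3042299  -0.2188119   0.96052457] [ 0.23174693  0.00344645 -0.97277   ]
```

View pics/top0.png

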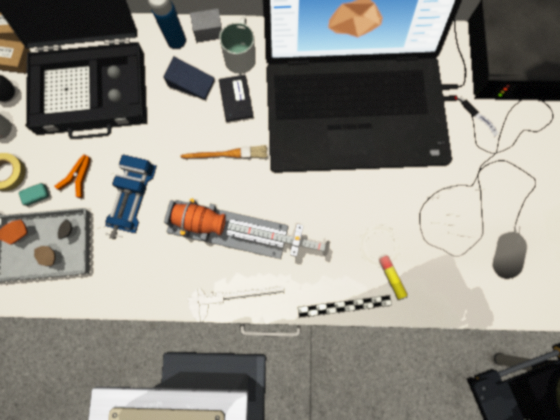

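View pics/side0.png

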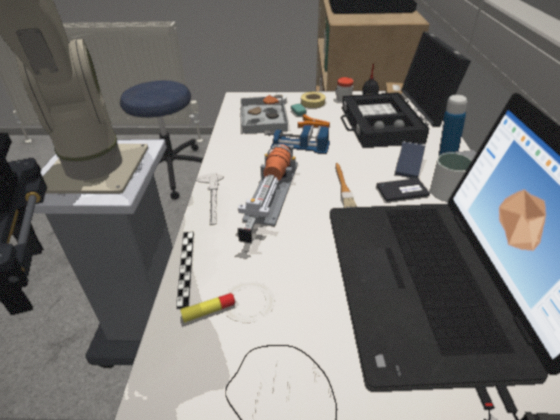

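The top view shows the flask's belly at (195,218), the rod running right to the end pad at about (325,250), the stop head at (297,238), the brush at (225,154), the glue stick at (393,277) and the scale bar at (345,306). The side view shows the pad at (245,235). I'll enlarge both views.

```bash
python3 - <<'E'
from h import *
a=cv2.imread('pics/top0.png')[185:275,160:340]; b=cv2.imread('pics/side0.png')[130:250,220:320]
A=cv2.resize(a,None,fx=4.4,fy=4.4,interpolation=cv2.INTER_CUBIC);cv2.imwrite('pics/ct.png',A)
cv2.imwrite('pics/cs.png',cv2.resize(b,None,fx=5,fy=5,interpolation=cv2.INTER_CUBIC))
c=np.load('pics/top0.npz')
for n,uv,z in(('belly',(195,218),.076),('pad',(328,250),.066),('head',(297,238),.069)):print(n,plane(c,uv,z))
E
```

```text
belly [ 0.49584924 -0.04197338  0.076     ]
pad [ 0.43794166 -0.31762904  0.066     ]
head [ 0.46072777 -0.25345125  0.069     ]
```

View pics/ct.png

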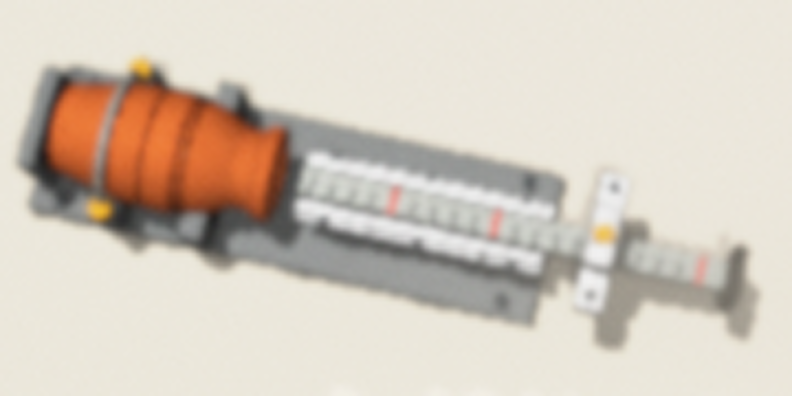

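View pics/cs.png

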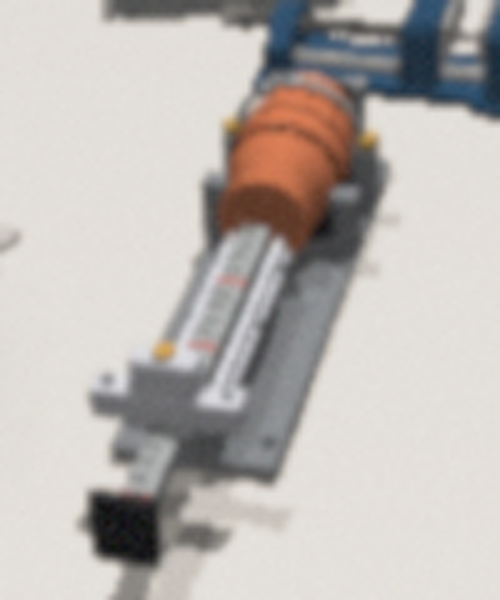

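The top crop shows the rim edge from (288,127) to (268,217), the brass screw at (604,234), the pad at (738,272), and the plate's near corners at (563,178) and (530,322). The side crop shows the pad's rear face centred at (125,527) and the screw at (163,350).

```bash
python3 - <<'E'
from h import *
c=np.load('pics/top0.npz');s=np.load('pics/side0.npz')
P=lambda x,y,z:plane(c,(160+x/4.4,185+y/4.4),z)[:2]
S=lambda x,y,z:plane(s,(220+x/5,130+y/5),z)[:2]
r1,r2=P(288,127,.046),P(268,217,.046);rim=(r1+r2)/2
c1,c2=P(563,178,.01),P(530,322,.01);pe=(c1+c2)/2
print('rimw',np.linalg.norm(r1-r2),'platew',np.linalg.norm(c1-c2))
br=P(604,234,.09); bs=S(163,350,.09)
pad=P(740,272,.066); ps=S(125,527,.048)
for n,p in dict(rim=rim,pe=pe,br=br,bs=bs,pad=pad,ps=ps).items():print(n,p)
for a,b in((pe,rim),(br,rim),(pad,rim),(ps,rim),(pad,br)):
  d=b-a;print(np.linalg.norm(d),np.degrees(np.arctan2(d[1],d[0])))
E
```

```text
rimw 0.045213019822124965 platew 0.07441176282741208
rim [ 0.49078483 -0.09684172]
pe [ 0.46219735 -0.22791229]
br [ 0.45668527 -0.25318968]
bs [ 0.4563318  -0.25741513]
pad [ 0.44454387 -0.31800392]
ps [ 0.44372808 -0.31800893]
0.13415191774942473 77.69604526204874
0.1600233177720496 77.69643076419402
0.22594456137341418 78.1906237064105
0.22611782442753903 77.98854632867494
0.06594164254629747 79.38997492305367
```

Request:
{"fn": "play_rows", "kwargs": {
  "commands": [
    [2.7,2.7,0,0,0,0.125,0],
    [2.7,2.7,0,0,0,0.125,0],
    [2.7,2.7,0,0,0,0.125,0],
    [2.7,2.7,0,0,0,0.125,0],
    [2.7,2.7,0,0,0,0.125,0],
    [2.7,2.7,0,0,0,0.125,0],
    [2.7,2.7,-1,0,0,0.125,0],
    [2.5,3.0,-1,0,0,0.125,0],
    [0,0,-3,0,0,0,0],
    [0,0,-3,0,0,0,0],
    [0,0,0,0,0,0,0]
  ],
  "grip_force": 20
}}

```text
time: 1.48
ee_pos: [0.4327, -0.365, 0.1403]
eef_rot: [0.994, -0.105, -0.002, -0.001]
ft_force: [0.0, -0.3, 1.7]
width: 0.0006
```

```bash
python3 - <<'E'
from h import *
c=snap('side','side1');s=r.read_state();p=s['ee_pos'];print(s['time'],p,s['eef_rot'],s['ft_force'],s['width'])
b=c['img'][110:270,190:350,::-1];cv2.imwrite('pics/s1.png',cv2.resize(b,None,fx=3.6,fy=3.6,interpolation=cv2.INTER_CUBIC))
from scipy.spatial.transform import Rotation as R
print(R.from_quat(s['eef_rot']).as_matrix())
d=np.array([np.cos(np.radians(77.9)),np.sin(np.radians(77.9))]);v=p[:2]-[.444,-.318];print('along',v@d,'lat',v@[-d[1],d[0]])
E
```

```text
1.525 [ 0.43361092 -0.3656441   0.14217899] [ 9.94441247e-01 -1.05288650e-01 -7.36028606e-04 -6.03598272e-04] [-0.30098271  0.69919828  0.14910588] 0.0005753550384904458
[[ 0.97782752 -0.20940764 -0.00133677]
 [-0.20940586 -0.97782787  0.00135548]
 [-0.00159098 -0.0010455  -0.99999819]]
along -0.048763351107156544 lat 0.00017118325983644066
```

View pics/s1.png

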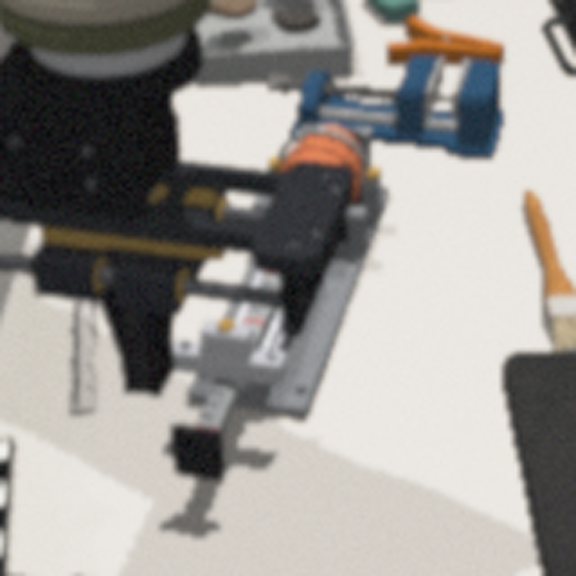

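The prong ends are at crop (145,385) and (295,335), but I expected the shut fingertips just nearer than the pad. I'll check the projection and the top view.

```bash
python3 - <<'E'
from h import *
c=np.load('pics/side1.npz')
s=r.read_state();print(s['width'])
for z in(0.14,.16,.21,.3):
  q=proj(c,[.4336,-.3656,z]);print(q,(q-[190,110])*3.6)
c=snap('top','top1');q=proj(c,s['ee_pos']);print(q)
c2=snap('side','side2')
u,v=map(int,q);u=max(u-110,0);v=max(v-100,0)
b=c['img'][v:v+180,u:u+200,::-1];A=cv2.resize(b,None,fx=2,fy=2,interpolation=cv2.INTER_CUBIC)
B=cv2.resize(c2['img'][:360,60:460,::-1],None,fx=1,fy=1)
cv2.imwrite('pics/t1.png',np.hstack([A,B]));print(u,v,A.shape,B.shape)
E
```

```text
0.0005753550384904458
[232.67015776 215.3663889 ] [153.61256794 379.31900003]
[231.59287959 206.47417871] [149.73436651 347.30704336]
[228.72249356 182.7810635 ] [139.40097682 262.01182862]
[222.81312203 134.00315727] [118.12723931  86.41136619]
[357.98145962 247.05034186]
247 147 (360, 400, 3) (360, 400, 3)
```

View pics/t1.png

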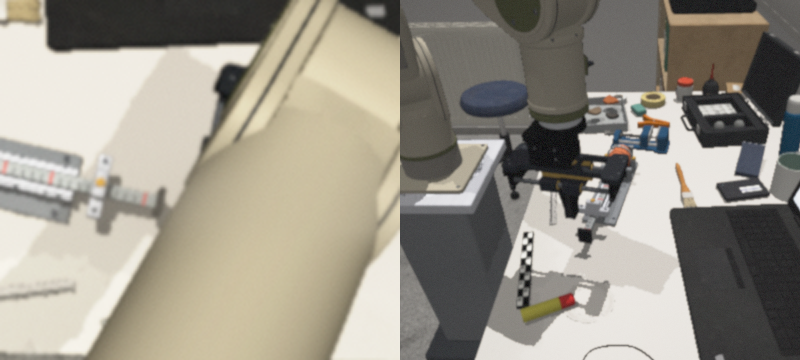

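The left prong at (150,380) matches the projected TCP, so it is the shut fingers; the other prong is the end of the gripper body. The pad and rod haven't moved. Next I go down behind the pad and approach it.

Request:
{"fn": "play_rows", "kwargs": {
  "commands": [
    [0,0,-3,0,0,0,0],
    [0,0,-3,0,0,0,0],
    [0,0,-3,0,0,0,0],
    [0,0,-1,0,0,0,0],
    [0.17,0.78,0,0,0,0,0],
    [0.17,0.78,0,0,0,0,0],
    [0.17,0.78,0,0,0,0,0],
    [0.06,0.29,0,0,0,0,0],
    [0.06,0.29,0,0,0,0,0],
    [0.06,0.29,0,0,0,0,0],
    [0.06,0.29,0,0,0,0,0],
    [0.06,0.29,0,0,0,0,0],
    [0.06,0.29,0,0,0,0,0],
    [0.06,0.29,0,0,0,0,0]
  ]
}}

```text
time: 3.38
ee_pos: [0.4433, -0.3223, 0.0425]
eef_rot: [0.994, -0.105, 0.0, 0.0]
ft_force: [-0.4, -3.2, -0.3]
width: 0.0003
```

```bash
python3 - <<'E'
from h import *
c=snap('side','side3');s=r.read_state();print(s['time'],s['ee_pos'],s['ft_force'])
b=c['img'][110:270,190:350,::-1];cv2.imwrite('pics/s3.png',cv2.resize(b,None,fx=3.6,fy=3.6,interpolation=cv2.INTER_CUBIC))
E
```

```text
3.425 [ 0.44350323 -0.32174376  0.04255968] [-0.63587328 -1.62417652 -0.35392603]
```

View pics/s3.png

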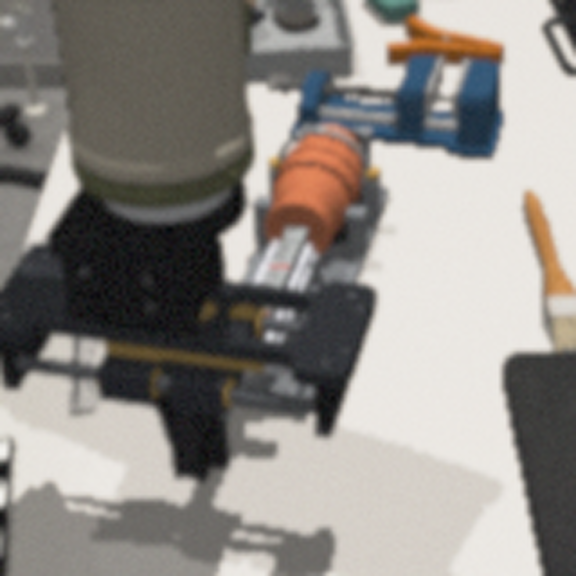

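Fingers are on the pad at about 2–3 N, which is plain sliding friction. Pushing on.

Request:
{"fn": "play_rows", "kwargs": {
  "commands": [
    [0.08,0.39,0,0,0,0,0],
    [0.08,0.39,0,0,0,0,0],
    [0.08,0.39,0,0,0,0,0],
    [0.08,0.39,0,0,0,0,0],
    [0.08,0.39,0,0,0,0,0],
    [0.08,0.39,0,0,0,0,0],
    [0.08,0.39,0,0,0,0,0],
    [0.08,0.39,0,0,0,0,0],
    [0.08,0.39,0,0,0,0,0],
    [0.08,0.39,0,0,0,0,0]
  ]
}}

```text
time: 4.68
ee_pos: [0.4514, -0.283, 0.0425]
eef_rot: [0.994, -0.105, 0.0, -0.0]
ft_force: [0.6, -1.7, -0.2]
width: 0.0002
```

Request:
{"fn": "play_rows", "kwargs": {
  "commands": [
    [0.04,0.2,0,0,0,0,0],
    [0.04,0.2,0,0,0,0,0],
    [0.04,0.2,0,0,0,0,0],
    [0.04,0.2,0,0,0,0,0]
  ]
}}

```text
time: 5.18
ee_pos: [0.453, -0.2752, 0.0426]
eef_rot: [0.994, -0.105, 0.0, -0.0]
ft_force: [-0.0, -2.2, -0.3]
width: 0.0003
```

Still free. I'll carry on in small groups and watch the force.

Request:
{"fn": "play_rows", "kwargs": {
  "commands": [
    [0.03,0.15,0,0,0,0,0],
    [0.03,0.15,0,0,0,0,0],
    [0.03,0.15,0,0,0,0,0]
  ]
}}

```text
time: 5.55
ee_pos: [0.4539, -0.2708, 0.0426]
eef_rot: [0.994, -0.105, 0.0, 0.0]
ft_force: [-0.4, -2.6, -0.6]
width: 0.0005
```

Request:
{"fn": "play_rows", "kwargs": {
  "commands": [
    [0.03,0.15,0,0,0,0,0],
    [0.03,0.15,0,0,0,0,0],
    [0.03,0.15,0,0,0,0,0]
  ]
}}

```text
time: 5.92
ee_pos: [0.4548, -0.2662, 0.0426]
eef_rot: [0.994, -0.105, 0.0, -0.0]
ft_force: [-0.4, -1.9, 0.5]
width: 0.0007
```

Request:
{"fn": "play_rows", "kwargs": {
  "commands": [
    [0.03,0.15,0,0,0,0,0],
    [0.03,0.15,0,0,0,0,0]
  ]
}}

```text
time: 6.18
ee_pos: [0.4551, -0.2644, 0.0427]
eef_rot: [0.994, -0.106, 0.0, 0.001]
ft_force: [-3.1, -8.9, -1.2]
width: 0.0003
```

Request:
{"fn": "play_rows", "kwargs": {
  "commands": [
    [0.02,0.1,0,0,0,0,0],
    [0,0,0,0,0,0,0]
  ]
}}

```text
time: 6.42
ee_pos: [0.4549, -0.2644, 0.0427]
eef_rot: [0.994, -0.106, 0.0, 0.001]
ft_force: [-2.4, -9.7, -2.3]
width: 0.0003
```

Bottomed: no advance at about 10 N, after 64 mm of rod travel, which fits the given ranges. Backing off, rising, then coming down behind the stop head.

Request:
{"fn": "play_rows", "kwargs": {
  "commands": [
    [-0.2,-0.9,0,0,0,0,0],
    [-0.2,-0.9,0,0,0,0,0],
    [0,0,3,0,0,0,0],
    [0,0,3,0,0,0,0],
    [0,0,3,0,0,0,0],
    [0.4,1.85,0,0,0,0,0],
    [0.4,1.85,0,0,0,0,0],
    [0.4,1.85,0,0,0,0,0],
    [0,0,0,0,0,0,0],
    [0,0,0,0,0,0,0]
  ]
}}

```text
time: 7.68
ee_pos: [0.4633, -0.2251, 0.1323]
eef_rot: [0.994, -0.105, -0.0, 0.0]
ft_force: [-0.5, -0.6, -1.1]
width: 0.0002
```

```bash
python3 - <<'E'
from h import *
c=snap('side','side4');s=r.read_state();p=s['ee_pos'];print(s['time'],p,s['ft_force'])
f=lambda q:(proj(c,q)-[190,110])*3.6
print('tip',f(p),'tip lowered',f([p[0],p[1],.064]))
b=c['img'][110:270,190:350,::-1];cv2.imwrite('pics/s4.png',cv2.resize(b,None,fx=3.6,fy=3.6,interpolation=cv2.INTER_CUBIC))
E
```

```text
7.725 [ 0.46328693 -0.22541679  0.13232418] [ 0.5733222  -0.13466272 -0.40046504]
tip [237.78335201 230.19925818] tip lowered [244.28516067 325.48555992]
```

View pics/s4.png

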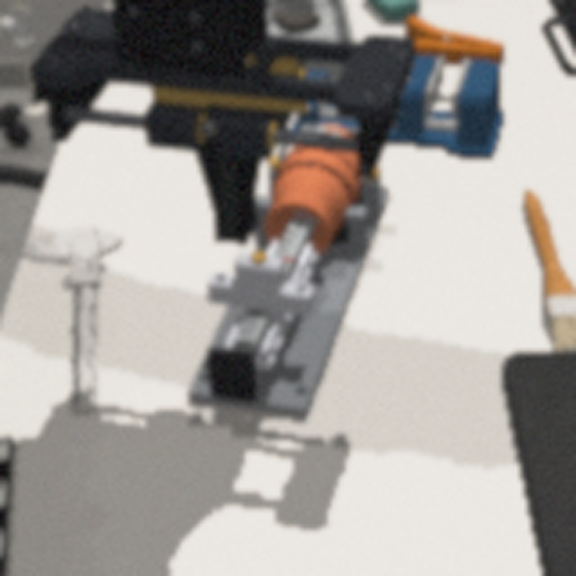

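The rod is in the flask, the pad is at (233,372) and the head's tab at (258,275). Lowered, the fingertip projects to (244,325), between the two. Going down and pushing the head.

Request:
{"fn": "play_rows", "kwargs": {
  "commands": [
    [0,0,-2.3,0,0,0,0],
    [0,0,-2.3,0,0,0,0],
    [0,0,-2.2,0,0,0,0],
    [0,0,0,0,0,0,0],
    [0.06,0.29,0,0,0,0,0],
    [0.06,0.29,0,0,0,0,0],
    [0.06,0.29,0,0,0,0,0],
    [0.06,0.29,0,0,0,0,0],
    [0.06,0.29,0,0,0,0,0],
    [0.06,0.29,0,0,0,0,0],
    [0.06,0.29,0,0,0,0,0]
  ]
}}

```text
time: 9.1
ee_pos: [0.4678, -0.2043, 0.0646]
eef_rot: [0.994, -0.105, 0.0, -0.0]
ft_force: [-0.7, -1.2, 0.8]
width: 0.0003
```

Request:
{"fn": "play_rows", "kwargs": {
  "commands": [
    [0.08,0.39,0,0,0,0,0],
    [0.08,0.39,0,0,0,0,0],
    [0.08,0.39,0,0,0,0,0],
    [0.08,0.39,0,0,0,0,0],
    [0.08,0.39,0,0,0,0,0],
    [0.08,0.39,0,0,0,0,0],
    [0.08,0.39,0,0,0,0,0],
    [0.08,0.39,0,0,0,0,0]
  ]
}}

```text
time: 10.1
ee_pos: [0.4743, -0.173, 0.0646]
eef_rot: [0.994, -0.105, 0.0, -0.0]
ft_force: [-0.1, -2.8, 0.3]
width: 0.0003
```

Request:
{"fn": "play_rows", "kwargs": {
  "commands": [
    [0.08,0.39,0,0,0,0,0],
    [0.08,0.39,0,0,0,0,0],
    [0.08,0.39,0,0,0,0,0],
    [0.08,0.39,0,0,0,0,0],
    [0.08,0.39,0,0,0,0,0],
    [0.08,0.39,0,0,0,0,0],
    [0.08,0.39,0,0,0,0,0],
    [0.08,0.39,0,0,0,0,0],
    [0.08,0.39,0,0,0,0,0]
  ]
}}

```text
time: 11.22
ee_pos: [0.4815, -0.138, 0.0646]
eef_rot: [0.994, -0.105, 0.0, 0.0]
ft_force: [0.5, -2.7, 1.2]
width: 0.0003
```

Request:
{"fn": "play_rows", "kwargs": {
  "commands": [
    [0.03,0.15,0,0,0,0,0],
    [0.03,0.15,0,0,0,0,0],
    [0.03,0.15,0,0,0,0,0],
    [0.03,0.15,0,0,0,0,0]
  ]
}}

```text
time: 11.72
ee_pos: [0.4826, -0.1322, 0.0646]
eef_rot: [0.994, -0.105, 0.0, 0.0]
ft_force: [0.9, -3.1, 0.7]
width: 0.0004
```

Request:
{"fn": "play_rows", "kwargs": {
  "commands": [
    [0.03,0.15,0,0,0,0,0],
    [0.03,0.15,0,0,0,0,0],
    [0.03,0.15,0,0,0,0,0]
  ]
}}

```text
time: 12.1
ee_pos: [0.4835, -0.1276, 0.0646]
eef_rot: [0.994, -0.105, 0.0, -0.0]
ft_force: [-0.0, -2.7, 1.0]
width: 0.0007
```

Request:
{"fn": "play_rows", "kwargs": {
  "commands": [
    [0.03,0.15,0,0,0,0,0],
    [0.03,0.15,0,0,0,0,0]
  ]
}}

```text
time: 12.35
ee_pos: [0.4841, -0.1246, 0.0646]
eef_rot: [0.994, -0.105, 0.0, 0.0]
ft_force: [1.3, -2.8, 1.6]
width: 0.0008
```

Request:
{"fn": "play_rows", "kwargs": {
  "commands": [
    [0.03,0.15,0,0,0,0,0],
    [0.03,0.15,0,0,0,0,0]
  ]
}}

```text
time: 12.6
ee_pos: [0.4847, -0.1216, 0.0646]
eef_rot: [0.994, -0.105, 0.0, 0.0]
ft_force: [2.0, -1.9, 1.1]
width: 0.0002
```

Request:
{"fn": "play_rows", "kwargs": {
  "commands": [
    [0.03,0.15,0,0,0,0,0]
  ]
}}

```text
time: 12.72
ee_pos: [0.4848, -0.1214, 0.0646]
eef_rot: [0.994, -0.106, -0.0, 0.001]
ft_force: [-1.3, -9.8, 2.1]
width: 0.0005
```

The stop came within 2 mm of the predicted spot. One small confirming step, then back off.

Request:
{"fn": "play_rows", "kwargs": {
  "commands": [
    [0.02,0.08,0,0,0,0,0],
    [0,0,0,0,0,0,0]
  ]
}}

```text
time: 12.98
ee_pos: [0.4848, -0.1214, 0.0646]
eef_rot: [0.994, -0.106, -0.0, 0.001]
ft_force: [-1.0, -9.0, 1.0]
width: 0.0006
```

Request:
{"fn": "play_rows", "kwargs": {
  "commands": [
    [-0.1,-0.5,0,0,0,0,0],
    [-0.2,-0.9,0,0,0,0,0],
    [-0.2,-0.9,0,0,0,0,0],
    [0,0,3,0,0,0,0],
    [0,0,3,0,0,0,0],
    [0,0,3,0,0,0,0],
    [0,0,3,0,0,0,0],
    [-3,-3,1,0,0,0,0],
    [-4,-4,1,0,0,0,0],
    [-4,-4,0,0,0,0,0],
    [-4,-4,0,0,0,0,0],
    [-3,-4,0,0,0,0,0],
    [-2,-4,0,0,0,0,0],
    [0,-4,0,0,0,0,0],
    [0,0,0,0,0,0,0]
  ]
}}

```text
time: 14.85
ee_pos: [0.2788, -0.4147, 0.204]
eef_rot: [0.994, -0.107, -0.0, -0.0]
ft_force: [0.0, 1.7, -0.9]
width: 0.0006
```

```bash
python3 - <<'E'
from h import *
s=r.read_state();print(s['time'],s['ee_pos'],s['ft_force'])
c=snap('top','top5');d=snap('side','side5')
A=cv2.resize(c['img'][185:275,160:340,::-1],None,fx=4,fy=4,interpolation=cv2.INTER_CUBIC)[:,:440]
B=cv2.resize(d['img'][130:250,220:320,::-1],None,fx=3,fy=3,interpolation=cv2.INTER_CUBIC)
cv2.imwrite('pics/f5.png',np.hstack([A,B]))
E
```

```text
14.85 [ 0.27879203 -0.41466746  0.20403762] [ 0.04406295  1.72732259 -0.901486  ]
```

View pics/f5.png

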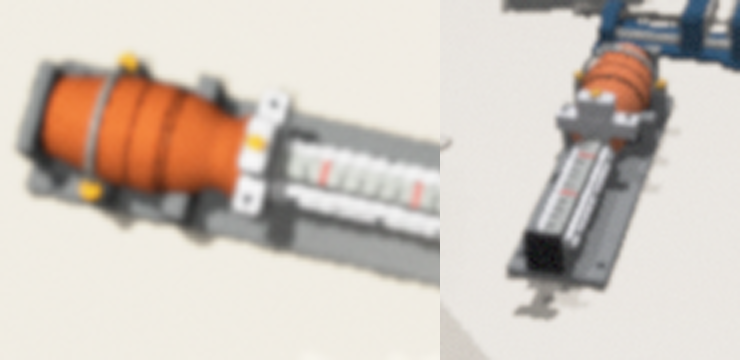

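The head sits straight and flush against the rim (top view (255,145)), and the pad is at (545,252). Last numeric check before handing in: the rod's position and the bystanders.

```bash
python3 - <<'E'
from h import *
d=np.load('pics/side5.npz');p=plane(d,(255,214),.048);print('pad rear',p,'exp .457,-.255','dist to rim',np.linalg.norm(p[:2]-[.4908,-.0968]))
t=np.load('pics/top5.npz');print('screw',plane(t,(160+255/4,185+143/4),.09))
a=np.load('pics/top0.npz')['img'].astype(int);b=t['img'].astype(int);D=abs(a-b).max(2)>60
for n,(u0,u1,v0,v1) in dict(brush=(175,275,140,165),glue=(375,412,252,305),scale=(292,398,288,322)).items():print(n,D[v0:v1,u0:u1].sum())
a=np.load('pics/side0.npz')['img'].astype(int);b=d['img'].astype(int);D=abs(a-b).max(2)>60
for n,(u0,u1,v0,v1) in dict(brush=(330,360,160,210),glue=(178,238,290,325),scale=(172,198,228,310)).items():print('side',n,D[v0:v1,u0:u1].sum())
E
```

```text
pad rear [ 0.4583243  -0.25164951  0.048     ] exp .457,-.255 dist to rim 0.15821833993202147
screw [ 0.48863439 -0.1034609   0.09      ]
brush 0
glue 482
scale 215
side brush 0
side glue 0
side scale 0
```

```bash
python3 -c "
from bench import r
print(r.close_job())"
```

```text
the job is handed in; nothing more can be done
None
```

The depth rod is bottomed in the flask, the stop head sits flat against the rim, and the job is handed in at about 15 s of the 45 s allowed.

**What I did:** I pushed the rod's end pad with shut fingers at 2–3 N. It stopped hard at about 10 N after about 64 mm of travel. I then pushed the stop head along the rod until it stopped against the rim, also at about 10 N and within 2 mm of the predicted place. The arm then backed clear.

**Last checks:**
- **Stop head:** in the pictures it is straight and flush with the rim; its screw measures about 7 mm behind the rim plane, as it should if the screw is at mid-head.
- **Rod:** the pad measured about 3.5 mm further forward than the arm's contact position suggests. That is within camera error, and there is no sign the rod backed out.
- **Flask floor:** it cannot be seen, so "bottomed" rests on the hard stop. The depth this implies is about 58–66 mm, depending on whether the 220 mm length includes the pad, and either fits the stated 55–75 mm.
- **Bystanders:** the side view shows no change for the brush, glue stick or scale bar. The top view also shows no change for the brush. It does differ at the glue stick and scale bar, which I put down to the parked arm and its shadow but did not check by eye.

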